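# Shut the test chamber and start the hearing-aid measurement

## Robot

A 7-joint arm with a two-finger parallel gripper is mounted at the origin on a cart in front of the work surface, level with it; the furniture and walls round the work are solid. World frame = base frame: x ahead of the robot, y to its left, z up, the work surface at z = 0. Lengths are in m, angles in rad, forces in N, time in s.
With the tool pointing down it reaches from about 0.425 to 0.875 m from the base axis. Payload 4.7 kg.
Tool frame: the origin (TCP) lies midway between the tips of the shut fingers; the grasp point (between the pads) lies 19 mm behind it; z points along the fingers, y is the line along which they close (so a half turn about z gives the same grasp; the last joint's range is limited). The gripper opens to 87 mm and grips with 3 to 60 N. Pads are 19 mm wide; open, the fingers measure 117 mm over their backs; the gripper's body (75 mm by 190 mm) begins 51 mm behind the grasp point.
Start: joints at [-1.117, 0.321, -0.07, 1.45, 0.023, 1.371, -0.057], TCP at [0.277, 0.588, 0.223] pointing down, gripper open.
Joint ranges: [-2.86, 2.86], [-0.3, 2.09], [-1.38, 1.24], [0.06, 2.45], [-1.56, 4.7], [0.09, 2.05], [-2.69, 2.69]. Speed limits (rad/s): [2.57, 2.57, 3.14, 3.14, 3.14, 3.14, 3.14].

## Interface

Orientations are given as a rotation vector (axis times angle).
In Python, from bench import ctrl gives the robot as it stands. The module is installed in compiled form; this text tells all that it offers.
- The arm moves only by the shell command python3 -m handwheel 'ROWS' [FORCE]. ROWS is JSON, a list of rows, each a list of 7 numbers: the finger opening in m, from 0 to 0.087, then the shift along the tool's x, y, z in m, then the turn, a rotation vector about the tool's x, y, z in degrees. A call has 1 to 12 rows; each row shifts and turns the commanded pose from where the row before left it, along the tool's axes as they then stand; what a row does not reach is not made up. A row lasts 1/8 s, in which the tool goes at most 62.5 mm and 10.7 degrees, less where a joint would pass 70% of its speed; a pose out of reach is approached as far as the arm can. A call is refused whole if a number of a shift passes 0.0625 or a number of a turn 10.7, either way. A call with a gripper value outside its range is refused whole. The fingers move at their own pace and stop on an object; FORCE is the grip in N (left out, the last holds). Time passes only in rows, so rows that do not move let the fingers close. It gives the time, the measured TCP pose, the force, the opening and the grip force at its end, in the units of the state.
- ctrl.get_state(): the state, without advancing time (a new reading comes with each control period).
- ctrl.get_image(name): name is "scene" or "top" or "wrist"; returns (picture, depth): 480x640x3 uint8, blue, green, red; 480x640 float32, m along the optical axis (not along the pixel's ray), 0 where there is no reading.
- ctrl.camera_info(name): a dict with "intrinsics" (3x3 intrinsics, pixels), "R" (3x3) and "t" (3): a world point X has camera coordinates R X + t. Camera axes: x right, y down, z forward; pixel columns grow to the right and rows downward; lengths in m; the calibration is good to about 2 mm. A picture is of the moment at which its call begins: read the wrist's pose just before it. camera_info takes no time and is no camera call; for the wrist camera it gives the pose at the moment of the call.
- ctrl.close_job(): hands the job in; it is judged then, once.
The state is a dict: "time": time; "joint_positions": joint angles; "qd": joint speeds; "joint_torque": joint torques, N m; "position": TCP position; "tool_rot": TCP orientation; "ft_force": force on the tool from outside, world axes, zero at the start; "torque": the same for the moment, N m; "grip_width": opening from 0.0 (shut) to 1.0 (fully open); "grip_force": force on a finger pad.
Only numpy, scipy, OpenCV 4.12 (cv2) and the standard library are available. Lean on these libraries where they do the work, as an engineer would, in place of code of your own. Each camera call takes 0.05 s, during which the arm holds its last target. There are 200 camera calls.

## Task

The hearing aid stands ready in the test chamber. With your fingertips, swing the chamber's raised lid down until it is fully shut, without letting it slam, then gently press the long start bar at the right end of the key deck well down and let it come up again. Do not press the bar before the lid is shut, leave the round keys, the hearing aid and everything on the desk as they are, and pick nothing up.

Things in the scene. Friction and masses are not known exactly. Their poses are not given: they have to be found in the camera images.
- test_box: Hearing-aid test chamber, pale, fixed: 240 mm deep (own x -125 to +115), 200 wide (y -100 to +100). Origin at desk height; own -x is its front (toward the robot, turned somewhat), z up. Behind x = -45 an open-topped chamber lined in black, rim 70 above the desk; before it a key deck, sloping down to the front at 0.22 rad, some 40 above the desk at the keys.
- lid (a joint): Lid on the rear wall's top: 0 = fully shut, grows as it opens (rad, stop 1.5); starts raised at 0.6 to 1.15. A stiff friction hinge: it stays where it is left; about 1 to 2 N near the front edge, square to the lid, moves it. Plate 164 x 200 x 16 mm, a thin lip (60 wide, 9 long) at the middle of its front edge. Shut, its top is 88 mm above the desk.
- lid_hinge (a point): Middle of the lid's hinge axis, 72 mm above the desk; the axis runs along the box's own y.
- lid_front (a point): A point on the lid, moving with it: on its upper (outer) face, mid-width, 7 mm from the front edge; from the hinge axis 155 mm along the lid and 16 mm out to the outer face.
- start_bar (a joint): Travel of the start bar: 0 = up, 0.006 = fully down (m). Spring key: about 1 N begins to move it, about 4.5 N brings it fully down, and it springs back. It moves square to the sloping deck; a push straight down works.
- start_bar_top (a point): Centre of the top of the start bar, the long key at the right end of the deck as seen from the robot: 16 mm front to back, 44 side to side, black, about 9 proud of the deck. 87 mm in front of the box's origin, 55 to its right (own -y), 50 above the desk; the shut lid's lip is about 23 mm behind its rear edge.
- round_key_1 (a joint): Travel of the left one of three small round keys (16 mm across, same black, same spring as the start bar) in a row left of the start bar, at y = +70, +36 and +2 mm in the box's frame: 0 = up, 0.006 = down (m). The right one's edge is 27 mm from the end of the start bar.
- round_key_2 (a joint): Travel of the middle one of three small round keys (16 mm across, same black, same spring as the start bar) in a row left of the start bar, at y = +70, +36 and +2 mm in the box's frame: 0 = up, 0.006 = down (m). The right one's edge is 27 mm from the end of the start bar.
- round_key_3 (a joint): Travel of the right one of three small round keys (16 mm across, same black, same spring as the start bar) in a row left of the start bar, at y = +70, +36 and +2 mm in the box's frame: 0 = up, 0.006 = down (m). The right one's edge is 27 mm from the end of the start bar.
- hearing_aid: Hearing aid on a steel measuring coupler (coupler 26 mm across, 36 mm high in all), standing loose on the black lining near the chamber's middle, where it is to stay. Origin: underside of the coupler, 24 mm above the desk.
- phone: Black mobile phone, 165 x 72 x 10, lying flat in front of the audiometer (mm). A loose bystander; origin at the centre of its underside.
- tip_jar: Small round jar of ear tips, 49 across, 57 high, to the right of the box, before the audiometer (mm). A loose bystander; origin at the centre of its underside.
- usb_stick: Black memory stick, 55 x 19 x 9, lying between jar and phone (mm). A loose bystander; origin at the centre of its underside.
- otoscope: Otoscope, 138 x 67 x 28, lying on the desk right of the phone (mm). A loose bystander; origin at the centre of its underside.
- pen_a: Pen, 146 x 10 x 12, lying on the desk beyond the otoscope (mm). A loose bystander; origin at the centre of its underside.

How it is judged:
By the outcome, as a careful person would: the job done as asked, in the order asked, and still so for the second after the job is handed in, with the robot touching nothing.
It also fails if it takes over 45 s, if anything falls off the work surface, if the arm or the gripper's body presses on something with over 40 N, if the wrist force passes 120 N, or if a joint passes its speed limit or range.

## Working session

There is one attempt and no reset: what is moved stays moved. The work goes in short steps, Python scripts to look and compute and a shell command to move; the robot and the scene stay as the last step left them, time stands still between calls to the robot, and variables do not carry over. Pictures are saved under pics/ and viewed, at most 10 in all, crops included, and the job is handed in when it is done.

```bash
mkdir -p pics; python3 - <<'E'
from bench import ctrl
import cv2,numpy as np
s=ctrl.get_state();print(s['time'],s['position'],s['tool_rot'],s['ft_force'])
for n in("scene","top"):
    im,d=ctrl.get_image(n);cv2.imwrite(f'pics/{n}0.png',im);np.save(f'pics/{n}0.npy',d)
    c=ctrl.camera_info(n);print(n,np.round(c['intrinsics'],1).tolist(),np.round(c['R'],4).tolist(),np.round(c['t'],4))
E
```

```text
0.0 [0.27655394 0.58761444 0.22145977] [-6.85132833e-01 -3.06566142e+00  2.98540828e-03] [ 0.97400919 -0.31009911  0.15746637]
scene [[486.2, 0.0, 314.5], [0.0, 486.2, 240.6], [0.0, 0.0, 1.0]] [[0.5792, -0.8151, 0.0056], [-0.6118, -0.4392, -0.6579], [0.5387, 0.3776, -0.7531]] [-0.2918  0.3899  0.9422]
top [[484.0, 0.0, 320.1], [0.0, 484.0, 242.9], [0.0, 0.0, 1.0]] [[0.0657, -0.9978, -0.0043], [-0.9731, -0.0631, -0.2216], [0.2208, 0.0188, -0.9751]] [0.006  0.5409 1.4301]
```

View pics/scene0.png

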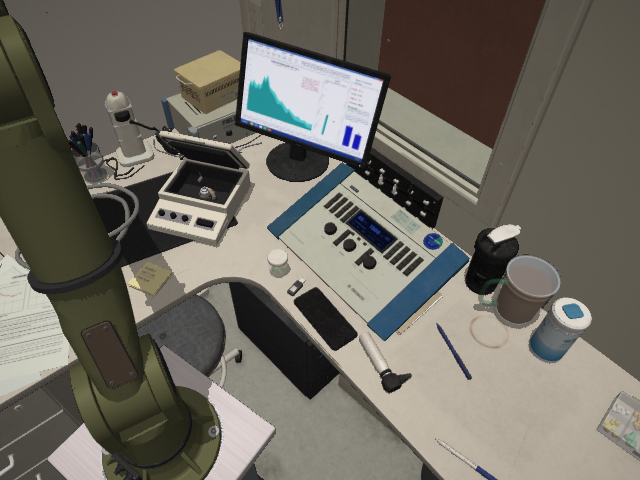

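View pics/top0.png

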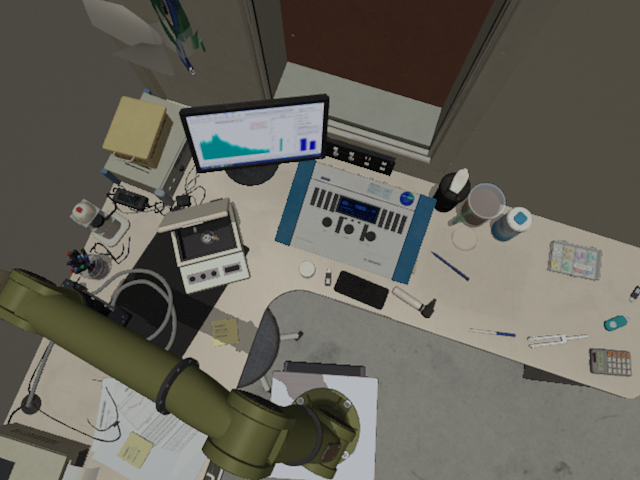

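The test box is near (200,190) in the scene view and (208,245) in the top view, with its lid raised at the far side. The arm is at the lower left, clear of it. I'll enlarge both.

```bash
python3 - <<'E'
import cv2,numpy as np
a=cv2.imread('pics/scene0.png')[120:255,135:265]; b=cv2.imread('pics/top0.png')[190:300,155:260]
cv2.imwrite('pics/c1.png',cv2.resize(a,None,fx=4.4,fy=4.4,interpolation=cv2.INTER_CUBIC))
cv2.imwrite('pics/c2.png',cv2.resize(b,None,fx=5,fy=5,interpolation=cv2.INTER_CUBIC))
E
```

```text
(no output)
```

View pics/c1.png

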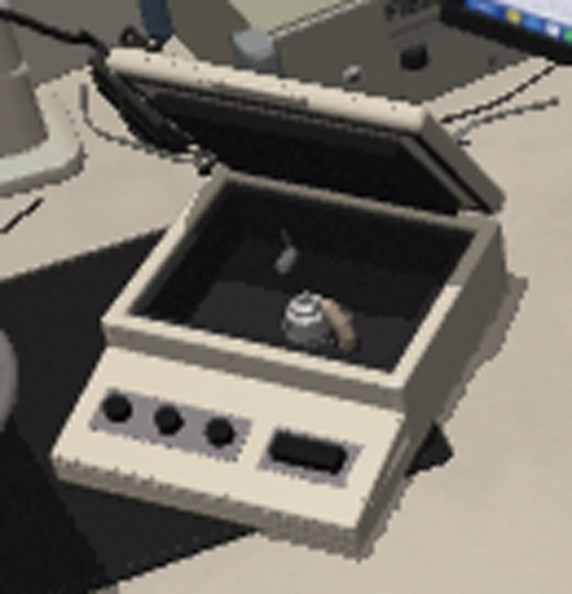

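View pics/c2.png

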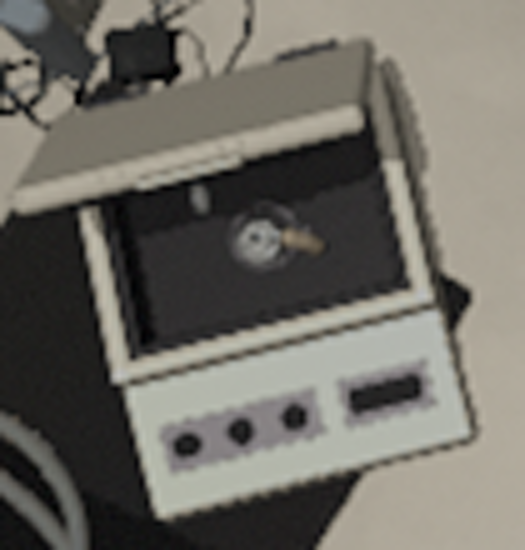

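In the scene crop the start bar is at (308,455), the round keys at (118,408), (168,421), (220,432), and the lid's front upper corners at (116,48), (428,106). In the top crop the bar is at (386,393), the keys at (188,444), (241,432), (294,417), and the lid corners at (22,186), (360,106). I'll fit the box pose and lid angle to both views.

```bash
cat > h.py <<'E'
import numpy as np
from scipy.spatial.transform import Rotation as Ro
def proj(c,X):
    p=(c['R']@np.asarray(X).T).T+c['t']; q=p@np.asarray(c['intrinsics']).T; return q[:,:2]/q[:,2:]
def world(P,X): # box pose x,y,yaw
    c,s=np.cos(P[2]),np.sin(P[2]); X=np.atleast_2d(X)
    return np.c_[P[0]+c*X[:,0]-s*X[:,1],P[1]+s*X[:,0]+c*X[:,1],X[:,2]]
def lidpt(a,al,out,y): return [.115-al*np.cos(a)+out*np.sin(a),y,.072+al*np.sin(a)+out*np.cos(a)]
E
python3 - <<'E'
from bench import ctrl
from h import *
from scipy.optimize import least_squares
C={n:ctrl.camera_info(n) for n in('scene','top')}
S=np.array([[308,455],[118,408],[168,421],[220,432],[407,390],[104,325],[116,48],[428,106]])
T=np.array([[386,393],[188,444],[241,432],[294,417],[437,300],[118,380],[22,186],[360,106]])
S=(S+.5)/4.4-.5+[135,120]; T=(T+.5)/5-.5+[155,190]
def model(p):
    B=[[-.087,-.055,.050],[-.087,.070,.050],[-.087,.036,.050],[-.087,.002,.050],[-.045,-.1,.07],[-.045,.1,.07],
       lidpt(p[3],.162,.016,.1),lidpt(p[3],.162,.016,-.1)]
    return world(p,B)
def f(p):
    X=model(p);return np.r_[(proj(C['scene'],X)-S),(proj(C['top'],X)-T)].ravel()
r=least_squares(f,[.5,.3,.3,.9],loss='soft_l1');p=r.x
print(p);print(np.round(r.fun.reshape(2,8,2),1).tolist())
# free triangulation of bar, rim and lid corners
X0=model(p)
for i in range(8):
    q=least_squares(lambda x:np.r_[proj(C['scene'],[x])[0]-S[i],proj(C['top'],[x])[0]-T[i]],X0[i])
    print(i,np.round(q.x,4),np.round(X0[i],4))
np.save('p.npy',p)
for n,uv in(('scene',S),('top',T)):
    d=np.load(f'pics/{n}0.npy');c=C[n]
    for i in(0,2):
        u,v=uv[i];z=d[int(round(v)),int(round(u))];print(n,i,np.round(np.array(c['R']).T@(z*np.linalg.inv(c['intrinsics'])@[u,v,1]-c['t']),4))
for nm,pt in(('hinge',[.115,0,.072]),('lidfront',lidpt(p[3],.155,.016,0)),('bar',[-.087,-.055,.05])):print(nm,world(p,pt))
s=ctrl.get_state();print(Ro.from_rotvec(s['tool_rot']).as_matrix().round(3))
E
```

```text
[0.50924922 0.38527916 0.31914571 0.9951828 ]
[[[0.4, -1.3], [0.3, -1.0], [0.6, -1.1], [0.5, -0.8], [-0.5, 0.7], [-0.6, -0.4], [-0.3, -1.3], [1.1, 0.1]], [[0.3, 0.3], [-0.1, 0.3], [0.2, -0.1], [0.5, 0.2], [0.4, 1.0], [-0.3, 1.3], [-2.2, 1.6], [0.7, 0.1]]]
0 [0.4451 0.3089 0.0423] [0.4439 0.3058 0.05  ]
1 [0.405  0.4261 0.0455] [0.4047 0.4244 0.05  ]
2 [0.415  0.3945 0.0448] [0.4153 0.3922 0.05  ]
3 [0.4266 0.363  0.0446] [0.426  0.3599 0.05  ]
4 [0.5013 0.2778 0.0689] [0.4979 0.2762 0.07  ]
5 [0.4387 0.4681 0.0649] [0.4351 0.4661 0.07  ]
6 [0.5184 0.4908 0.213 ] [0.5161 0.4929 0.2166]
7 [0.5786 0.3056 0.2162] [0.5788 0.303  0.2166]
scene 0 [0.4414 0.3053 0.0474]
scene 2 [0.4127 0.3921 0.048 ]
top 0 [0.4455 0.3074 0.0461]
top 2 [0.415  0.3926 0.0504]
hinge [[0.61844216 0.42136104 0.072     ]]
lidfront [[0.55107255 0.39909932 0.21073266]]
bar [[0.44389895 0.30575972 0.05      ]]
[[-0.905  0.426 -0.001]
 [ 0.426  0.905 -0.002]
 [-0.    -0.002 -1.   ]]
```

```bash
cat >> h.py <<'E'
def to(*targets): # box-frame TCP targets -> remaining shifts in tool axes (mm); turn error (deg)
    from bench import ctrl
    p=np.load('p.npy'); s=ctrl.get_state(); R=Ro.from_rotvec(s['tool_rot']); pos=s['position']
    B=Ro.from_euler('z',p[2]).as_matrix(); G=Ro.from_matrix(B@np.diag([-1,1,-1]))
    print('t',round(s['time'],2),'box pos mm',np.round(B.T@(pos-[p[0],p[1],0])*1e3,1),'F',np.round(B.T@s['ft_force'],2),'turn',np.round((R.inv()*G).as_rotvec(degrees=True),2))
    for t in targets: print(t,np.round(R.inv().apply(world(p,t)[0]-pos)*1e3,1))
E
python3 -m handwheel '[[0,0,0,-0.03,0,0,0],[0,0,0,-0.05,0,0,-4],[0,0,0,-0.02,0,0,-9],[0,0,0,0,0,0,-10],[0,0,0,0,0,0,-10],[0,0,0,0,0,0,-8],[0,0,0,0,0,0,-2.5]]' 5
python3 -c "
from h import to
to((.13,0,.30),(.085,0,.195))"
```

```text
time: 0.98
position: [0.2767, 0.5879, 0.3219]
tool_rot: [0.503, -3.1, 0.002]
ft_force: [0.1, -0.0, -0.4]
grip_width: 0.284
grip_force: 0.0
t 0.97 box pos mm [-157.2  265.4  321.9] F [ 0.07 -0.04 -0.39] turn [-0.05 -0.04  0.14]
(0.13, 0, 0.3) [-286.6 -266.1   21.9]
(0.085, 0, 0.195) [-241.7 -265.9  126.9]
```

```bash
python3 -m handwheel '[[0,-0.02,-0.02,0,0,0,0],[0,-0.038,-0.034,0,0,0,0],[0,-0.038,-0.036,0,0,0,0],[0,-0.038,-0.036,0,0,0,0],[0,-0.038,-0.036,0,0,0,0],[0,-0.038,-0.036,0,0,0,0],[0,-0.038,-0.036,0,0,0,0],[0,-0.03,-0.024,0.005,0,0,0],[0,-0.009,-0.008,0.005,0,0,0],[0,0,0,0,0,0,0]]'
python3 - <<'E'
from h import to
to((.085,0,.195),(.085,0,.2))
from bench import ctrl
import cv2
im,d=ctrl.get_image('scene');cv2.imwrite('pics/s1.png',cv2.resize(im[60:260,100:340],None,fx=3,fy=3,interpolation=cv2.INTER_CUBIC))
E
```

```text
time: 2.22
position: [0.6325, 0.4254, 0.3109]
tool_rot: [0.498, -3.099, 0.001]
ft_force: [-0.7, 1.0, -0.2]
grip_width: 0.007
grip_force: 0.0
t 2.23 box pos mm [129.6  -0.5 310.9] F [-0.3   1.16 -0.21] turn [-0.02 -0.15 -0.02]
(0.085, 0, 0.195) [ 44.3   0.6 116. ]
(0.085, 0, 0.2) [ 44.3   0.6 111. ]
```

View pics/s1.png

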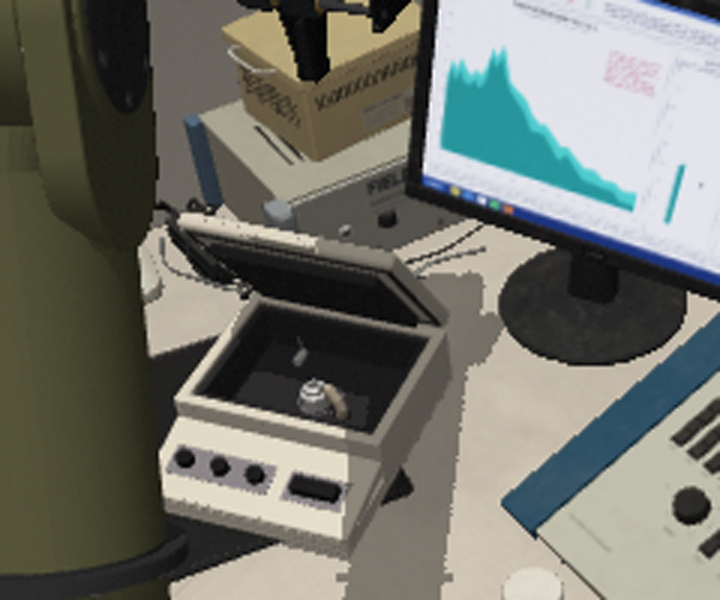

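The shut fingertips are at (310,60) in the crop, above and behind the raised lid. I'll check the monitor clearance, then move forward.

```bash
python3 -m handwheel '[[0,0.02,0,0,0,0,0],[0,0.024,0,0,0,0,0],[0,0,0,0,0,0,0]]'
python3 - <<'E'
from bench import ctrl
from h import *
c=ctrl.camera_info('top');d=np.load('pics/top0.npy');p=np.load('p.npy')
B=Ro.from_euler('z',p[2]).as_matrix()
for u,v in[(192,168),(200,165),(220,164),(183,115)]:
    X=np.array(c['R']).T@(d[v,u]*np.linalg.inv(c['intrinsics'])@[u,v,1]-c['t']);print(u,v,(B.T@(X-[p[0],p[1],0])).round(3))
to((.085,0,.195))
E
```

```text
time: 2.65
position: [0.5879, 0.4141, 0.3146]
tool_rot: [-0.506, 3.1, 0.004]
ft_force: [-0.8, 0.6, 0.0]
grip_width: 0.006
grip_force: 0.0
192 168 [0.287 0.009 0.004]
200 165 [ 0.211 -0.047  0.18 ]
220 164 [ 0.203 -0.104  0.171]
183 115 [ 0.261 -0.064  0.384]
t 2.65 box pos mm [ 83.7   2.6 314.6] F [-0.57  0.77  0.04] turn [0.13 0.07 0.27]
(0.085, 0, 0.195) [ -1.1  -2.9 119.6]
```

```bash
python3 -m handwheel '[[0,0,0,0.02,0,0,0],[0,0,0,0.04,0,0,0],[0,0,0,0.035,0,0,0],[0,0,0,0.02,0,0,0],[0,0,0,0,0,0,0]]'
python3 -c "
from h import *
to((.0745,0,.195),(.0645,0,.195))"
```

```text
time: 3.28
position: [0.5902, 0.4121, 0.1962]
tool_rot: [0.501, -3.099, 0.002]
ft_force: [0.7, -0.2, -0.1]
grip_width: 0.006
grip_force: 0.0
t 3.27 box pos mm [8.530e+01 1.000e-01 1.962e+02] F [ 0.57 -0.36 -0.15] turn [-0.04 -0.14  0.06]
(0.0745, 0, 0.195) [10.8 -0.   1.2]
(0.0645, 0, 0.195) [20.8 -0.   1.2]
```

```bash
python3 - <<'E'
from h import *
# corner path TCP(x,z) at s: print steps
for a in np.arange(1.0,-0.01,-.1):
    s=.136+.012*(1-a)
    q=lidpt(a,s,.016,0); print(round(a,2),round((q[0]+.0095)*1e3,1),round(q[2]*1e3,1))
E
```

```text
1.0 64.5 195.1
0.9 51.7 189.4
0.8 39.6 182.4
0.7 28.0 174.2
0.6 17.3 164.7
0.5 7.6 154.1
0.4 -1.2 142.5
0.3 -8.7 130.0
0.2 -15.0 116.6
0.1 -20.0 102.6
0.0 -23.5 88.0
```

```bash
python3 -m handwheel '[[0,0.01,0,0,0,0,0],[0,0.005,0,0.001,0,0,0],[0,0.006,0,0,0,0,0],[0,0.0064,0,0.0028,0,0,0],[0,0.0064,0,0.0029,0,0,0],[0,0.006,0,0.0035,0,0,0],[0,0.006,0,0.0035,0,0,0],[0,0.0058,0,0.0041,0,0,0],[0,0.0058,0,0.0041,0,0,0],[0,0,0,0,0,0,0]]'
python3 - <<'E'
from h import to
to((.0173,0,.1647),(-.0012,0,.1425))
from bench import ctrl
import cv2
im,d=ctrl.get_image('scene');cv2.imwrite('pics/s2.png',cv2.resize(im[100:260,130:290],None,fx=3.7,fy=3.7,interpolation=cv2.INTER_CUBIC))
E
```

```text
time: 4.53
position: [0.5355, 0.3936, 0.1751]
tool_rot: [0.5, -3.1, 0.001]
ft_force: [0.1, 0.7, -0.4]
grip_width: 0.004
grip_force: 0.0
t 4.53 box pos mm [ 27.5  -0.3 175.1] F [ 0.35  0.63 -0.44] turn [-0.01 -0.1   0.04]
(0.0173, 0, 0.1647) [10.2  0.3 10.4]
(-0.0012, 0, 0.1425) [28.6  0.3 32.7]
```

View pics/s2.png

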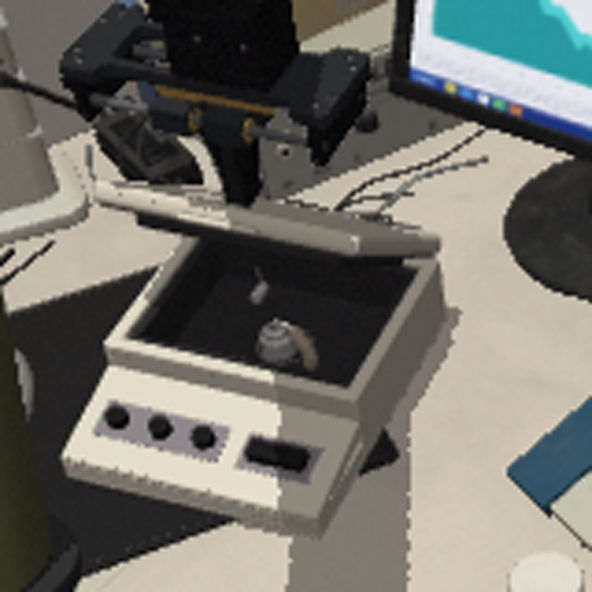

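The finger is on the lid's upper face at (240,195), and the lid has come down as planned. I'll carry on along the arc.

```bash
python3 -m handwheel '[[0,0.0052,0,0.0048,0,0,0],[0,0.0052,0,0.0052,0,0,0],[0,0.0049,0,0.0053,0,0,0],[0,0.0049,0,0.0053,0,0,0],[0,0.0044,0,0.0058,0,0,0],[0,0.0044,0,0.0058,0,0,0],[0,0.0037,0,0.0063,0,0,0],[0,0.0037,0,0.0063,0,0,0],[0,0.0032,0,0.0067,0,0,0],[0,0.0031,0,0.0067,0,0,0],[0,0,0,0,0,0,0]]'
python3 -c "
from h import *
to((-.015,0,.1166),(-.02,0,.1026),(-.0235,0,.088))"
```

```text
time: 5.95
position: [0.4951, 0.3801, 0.1166]
tool_rot: [0.5, -3.1, 0.001]
ft_force: [-0.6, -0.8, 0.0]
grip_width: 0.007
grip_force: 0.0
t 5.95 box pos mm [-15.   -0.5 116.6] F [-0.85 -0.52  0.05] turn [-0.03 -0.1   0.03]
(-0.015, 0, 0.1166) [-0.   0.5 -0. ]
(-0.02, 0, 0.1026) [ 5.   0.5 14. ]
(-0.0235, 0, 0.088) [ 8.4  0.5 28.6]
```

```bash
python3 -m handwheel '[[0,0.0015,0,0.004,0,0,0],[0,0.0015,0,0.004,0,0,0],[0,0.001,0,0.0035,0,0,0],[0,0.001,0,0.003,0,0,0],[0,0.001,0,0.003,0,0,0],[0,0.001,0,0.0025,0,0,0],[0,0.0005,0,0.002,0,0,0],[0,0.0005,0,0.002,0,0,0],[0,0,0,0.0015,0,0,0],[0,0,0,0.0015,0,0,0],[0,0,0,0.001,0,0,0],[0,0,0,0,0,0,0]]'
python3 -c "
from h import *
to((-.0235,0,.088))"
```

```text
time: 7.45
position: [0.4884, 0.3779, 0.0893]
tool_rot: [0.5, -3.102, 0.0]
ft_force: [0.1, -0.3, -0.2]
grip_width: 0.004
grip_force: 0.0
t 7.45 box pos mm [-22.1  -0.4  89.3] F [ 0.02 -0.36 -0.23] turn [-0.   -0.    0.02]
(-0.0235, 0, 0.088) [1.4 0.4 1.3]
```

```bash
python3 -m handwheel '[[0,0,0,0.001,0,0,0],[0,0,0,0.0005,0,0,0],[0,0,0,0,0,0,0]]'; python3 -m handwheel '[[0,0,0,0.0005,0,0,0],[0,0,0,0.0005,0,0,0],[0,0,0,0,0,0,0]]'
```

```text
time: 7.82
position: [0.4884, 0.378, 0.0884]
tool_rot: [-0.5, 3.101, 0.0]
ft_force: [-1.5, -1.0, 4.4]
grip_width: 0.006
grip_force: 2.1
time: 8.2
position: [0.4885, 0.378, 0.0884]
tool_rot: [-0.499, 3.101, 0.0]
ft_force: [-4.0, -0.9, 9.2]
grip_width: 0.011
grip_force: 4.5
```

Contact force rose to 9 N while z stayed at 88.4 mm, so the lid is on its stop. I'll lift off, move above the bar and check.

```bash
python3 -m handwheel '[[0,0,0,-0.004,0,0,0],[0,0,0,-0.02,0,0,0],[0,0.02,-0.016,-0.01,0,0,0],[0,0.03,-0.024,0,0,0,0],[0,0.015,-0.0145,0,0,0,0],[0,0,0,0,0,0,0]]'
python3 - <<'E'
from h import to
to((-.087,-.055,.065),(-.087,-.055,.05))
from bench import ctrl
import cv2,numpy as np
im,d=ctrl.get_image('scene');i2,_=ctrl.get_image('top')
a=cv2.resize(im[120:250,140:270],(400,400),interpolation=cv2.INTER_CUBIC);b=cv2.resize(i2[195:300,155:260],(400,400),interpolation=cv2.INTER_CUBIC)
cv2.imwrite('pics/s3.png',np.hstack([a,b]))
E
```

```text
time: 8.95
position: [0.4441, 0.3049, 0.1222]
tool_rot: [-0.497, 3.1, 0.001]
ft_force: [0.0, 0.1, -0.5]
grip_width: 0.002
grip_force: 0.0
t 8.95 box pos mm [-87.  -55.9 122.2] F [ 0.03  0.07 -0.54] turn [ 0.01  0.09 -0.08]
(-0.087, -0.055, 0.065) [ 0.1  0.9 57.2]
(-0.087, -0.055, 0.05) [ 0.1  0.9 72.2]
```

View pics/s3.png

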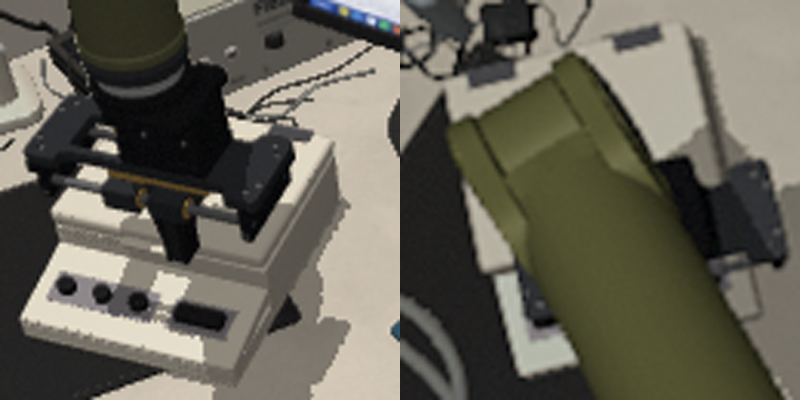

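The lid lies flush in the scene view, its front seam running from (50,200) to (265,265). The finger at (180,255) is above the bar at (200,317). Now the press.

```bash
python3 -m handwheel '[[0,0.001,0,0.02,0,0,0],[0,0.001,0.001,0.03,0,0,0],[0,0,0,0.014,0,0,0],[0,0,0,0.002,0,0,0],[0,0,0,0,0,0,0]]'; python3 -m handwheel '[[0,0,0,0.0015,0,0,0],[0,0,0,0.0015,0,0,0],[0,0,0,0.0015,0,0,0],[0,0,0,0.001,0,0,0],[0,0,0,0,0,0,0]]';python3 -c "
from h import to
to((-.087,-.055,.045))"
```

```text
time: 9.68
position: [0.4422, 0.3068, 0.0557]
tool_rot: [-0.5, 3.1, 0.001]
ft_force: [0.1, -0.4, -0.2]
grip_width: 0.01
grip_force: 0.0
time: 10.3
position: [0.442, 0.3064, 0.0498]
tool_rot: [-0.499, 3.101, 0.001]
ft_force: [1.2, -0.3, 1.4]
grip_width: 0.002
grip_force: 0.7
t 10.3 box pos mm [-88.6 -53.8  49.8] F [ 1.07 -0.69  1.4 ] turn [0.02 0.06 0.01]
(-0.087, -0.055, 0.045) [-1.6 -1.2  4.8]
```

```bash
python3 -m handwheel '[[0,0,0,0.0015,0,0,0],[0,0,0,0.001,0,0,0],[0,0,0,0.001,0,0,0],[0,0,0,0,0,0,0]]'; python3 -m handwheel '[[0,0,0,0.001,0,0,0],[0,0,0,0.0005,0,0,0],[0,0,0,0,0,0,0]]'
```

```text
time: 10.8
position: [0.442, 0.3064, 0.0463]
tool_rot: [-0.499, 3.101, 0.001]
ft_force: [2.0, -0.1, 3.2]
grip_width: 0.011
grip_force: 1.7
time: 11.18
position: [0.4419, 0.3064, 0.0447]
tool_rot: [-0.5, 3.101, 0.001]
ft_force: [2.6, 0.9, 5.9]
grip_width: 0.006
grip_force: 2.2
```

```bash
python3 -m handwheel '[[0,0,0,0.0005,0,0,0],[0,0,0,0.0005,0,0,0],[0,0,0,0,0,0,0]]'
```

```text
time: 11.55
position: [0.4421, 0.3065, 0.0445]
tool_rot: [-0.499, 3.101, 0.001]
ft_force: [1.1, -0.2, 9.2]
grip_width: 0.004
grip_force: 4.6
```

The bar is fully down: z stopped at 44.5 mm and the force rose to 9 N. I'll lift slowly, then back away.

```bash
python3 -m handwheel '[[0,0,0,-0.002,0,0,0],[0,0,0,-0.002,0,0,0],[0,0,0,-0.003,0,0,0],[0,0,0,-0.01,0,0,0],[0,0,0,-0.04,0,0,0],[0,0,0,-0.05,0,0,0],[0,0,0,-0.05,0,0,0],[0,-0.0,0.03,-0.03,0,0,0],[0,0,0.05,0,0,0,0],[0,0,0.05,0,0,0,0],[0,0,0.04,0,0,0,0],[0,0,0,0,0,0,0]]'
python3 - <<'E'
from h import *
to()
from bench import ctrl
import cv2
p=np.load('p.npy')
im,d=ctrl.get_image('scene')
a=cv2.resize(im[120:250,140:270],(400,400),interpolation=cv2.INTER_CUBIC)
i2,d2=ctrl.get_image('top');b=cv2.resize(i2[195:300,155:260],(400,400),interpolation=cv2.INTER_CUBIC)
cv2.imwrite('pics/s4.png',np.hstack([a,b]))
for n,D in(('scene',d),('top',d2)):
  c=ctrl.camera_info(n)
  for nm,X in(('lid r',[-.035,-.08,.088]),('lid m',[-.03,-.03,.088]),('lid back r',[.08,-.08,.088]),('bar',[-.087,-.055,.05]),('key3',[-.087,.002,.05])):
    w=world(p,X);u,v=proj(c,w)[0].round().astype(int);Y=np.array(c['R']).T@(D[v,u]*np.linalg.inv(c['intrinsics'])@[u,v,1]-c['t']);print(n,nm,u,v,Y.round(4))
E
```

```text
time: 13.05
position: [0.3845, 0.4704, 0.2295]
tool_rot: [0.509, -3.097, -0.0]
ft_force: [-0.6, -0.3, -0.4]
grip_width: 0.007
grip_force: 0.0
t 13.05 box pos mm [-91.8 120.  229.5] F [-0.67 -0.06 -0.37] turn [ 0.03 -0.19  0.4 ]
scene lid r 220 200 [0.5019 0.3001 0.0856]
scene lid m 203 194 [0.4892 0.3473 0.0906]
scene lid back r 238 172 [0.6073 0.3301 0.0916]
scene bar 205 222 [0.4434 0.3054 0.0495]
scene key3 185 217 [0.4271 0.3618 0.0477]
top lid r 234 248 [0.5012 0.2995 0.0855]
top lid m 218 250 [0.4903 0.3452 0.0937]
top lid back r 226 212 [0.6129 0.3364 0.0835]
top bar 232 269 [0.4432 0.3067 0.0455]
top key3 214 273 [0.4266 0.3597 0.0491]
```

View pics/s4.png

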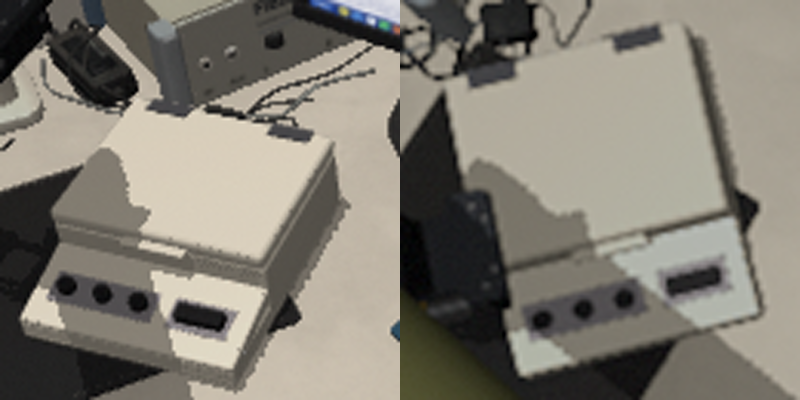

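The lid is flat and shut, with its lip at (160,248) in the scene view and its face about 88 mm up. The bar at (200,317) is up again, the round keys look untouched, and the arm is clear.

```bash
python3 -c "
from bench import ctrl
print(ctrl.close_job())"
```

```text
the job is handed in; nothing more can be done
None
```

The lid was swung down gently until fully shut, then the start bar was pressed all the way down and came back up; the job was handed in at about 13 s with the arm touching nothing.

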